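# Take the hanging ball dish off the headphone stand and turn it to offer the ball

## Robot

A 6-joint arm with a two-finger parallel gripper is mounted at the origin on the work surface. World frame = base frame: x ahead of the robot, y to its left, z up, the work surface at z = 0. Lengths are in m, angles in rad, forces in N, time in s.
With the tool pointing down it reaches from about 0.275 to 1 m from the base axis. Payload 8.4 kg.
Tool frame: the origin (TCP) lies at the very end of the fingers, on their centre line; the grasp point (between the pads) lies 19 mm behind it (env.grip_point_offset is the distance from the TCP to the grasp point, in m); z points along the fingers, y is the line along which they close (so a half turn about z gives the same grasp; the last joint's range is limited). The gripper opens to 85 mm and grips with 20 to 120 N. Pads are 22 mm wide; open, the fingers measure 114 mm over their backs; the gripper's body (76 mm by 85 mm) begins 54 mm behind the grasp point. The pads swing forward as they close: fully open they stand 13 mm farther back than shut.
Start: joints at [-1.124, 0.353, 1.633, -0, 1.155, -0.002], TCP at [0.271, -0.563, 0.231] pointing down, gripper open.
Joint ranges: [-2.63, 2.63], [-0.92, 2.1], [0.06, 2.66], [-1.3, 4.44], [0, 2.69], [-3.02, 3.02]. Speed limits (rad/s): [2.22, 2.22, 2.79, 3.14, 3.14, 3.14].

## Interface

Orientations are given as a unit quaternion [w, x, y, z].
In Python, from plant import env, cams gives the robot as it stands.
- The arm moves only by the tool play_rows, never from a script. Its argument "rows" is a list that holds one entry, the list of rows, each a list of 4 numbers: the shift along the world's x, y, z in m, then the turn about the world's z in degrees. A call has 1 to 5 rows; each row is the pose to reach, as a shift and turn from the pose commanded when the call began; what a row does not reach only later rows make up. A row lasts 1/12 s, in which the tool goes at most 41.7 mm and 7.16 degrees, less where a joint would pass 70% of its speed; a pose out of reach is approached as far as the arm can. A call with a gripper value outside its range is refused whole. "jaw" is the closure, from -1 (fully open) to 1 (shut), so that 0 is half open, set as the call begins (left out, the last holds). The fingers move at their own pace and stop on an object; "newtons" is the grip in N (left out, the last holds). Time passes only in rows, so rows that repeat a pose let the fingers close. It gives the time, the measured TCP pose, the force, the opening and the grip force at its end, in the units of the state.
- env.read_state(): the state, without advancing time (a new reading comes with each control period).
- cams.capture(name): name is "side" or "top" or "wrist"; returns a dict with "color" (480x640x3 uint8, red, green, blue), "intrinsics" (3x3 intrinsics, pixels), "distortion" ([k1, k2, p1, p2, k3] as OpenCV has them; the pictures are not rectified), "R" (3x3) and "t" (3): a world point X has camera coordinates R X + t. Camera axes: x right, y down, z forward; pixel columns grow to the right and rows downward; lengths in m; the calibration is good to about 2 mm. A picture is of the moment at which its call begins. There is no depth.
- env.sign_off(): hands the job in; it is judged then, once.
The state is a dict: "t": time; "joint_pos": joint angles; "qd": joint speeds; "joint_torque": joint torques, N m; "position": TCP position; "tool_rot": TCP orientation; "force": force on the tool from outside, world axes, zero at the start; "ft_torque": the same for the moment, N m; "gripper_width": finger opening in m; "grip_force": force on a finger pad.
Only numpy, scipy, OpenCV 4.12 (cv2) and the standard library are available. Lean on these libraries where they do the work, as an engineer would, in place of code of your own. Each camera call takes 0.05 s, during which the arm holds its last target. There are 200 camera calls.

## Task

A dish with a loose ball hangs by its arch on the headphone stand's arm: take it by the grip post, lift it up and off the arm, draw it well clear and turn it a quarter turn (either way), so that the arch runs along the line of the arm instead of across it and the ball can be reached. Keep it level and move smoothly so the ball stays in the middle all the time; never set it down, and leave the toy car, speaker puck and earbud case alone. Finish while holding the dish still and level in the air, no lower than it hung.

Things in the scene. Friction and masses are not known exactly. Their poses are not given: they have to be found in the camera images.
- dish: Loose round wooden dish, about 0.3 kg with its steel arch and dark wooden grip post. Origin: centre of the underside; z up, arch in the y-z plane. 136 mm across, rim 28 mm high; inside a cone rising 12 degrees from the middle (floor there 7 mm up), so the ball rolls back unless the dish is tilted or jerked. Hung, its axes are within 3 degrees of the stand's.
- dish_bar (a point): Underside of the arch's crossbar, mid-length, 125 mm above the dish's underside. The flat crossbar is 12 mm (x) by 144 mm (y) by 8 mm high; it hangs lying flat across the stand's arm. The arch's two uprights are 12 mm (x) by 6 mm, centred at y = -69 and +69 mm.
- dish_grip (a point): Place to pinch: on the grip post's middle line, 158 mm above the dish's underside. The post is a block 14 mm (dish x) by 22 mm (dish y), standing mid-crossbar from 133 to 179 mm above the dish's underside, top free: this point is 25 mm above the crossbar's top, 21 mm below the post's top. The weight hangs straight below. Axes as the dish's.
- dish_well (a point): Where the ball's centre is when it rests in the middle of the dish: on the dish's axis, 24.4 mm above its underside.
- ball_center (a point): Centre of the loose dark steel-coloured ball, 34 mm diameter, about 40 g.
- stand: Fixed aluminium headphone stand. Origin on the desk under its post; z up. Round foot 160 mm across, 18 mm high, centred at x = -35 mm; post 12 mm (x) by 30 mm (y), 222 mm high; level flat arm 24 mm wide (y), 6 mm thick, from the post along the stand's -x (roughly towards the robot, up to 26 degrees aside) to a free end at x = -118 mm, top face 220 mm up.
- stand_trough (a point): Middle of the trough on the arm's top face, 93.5 mm from the stand's origin along its -x, 220 mm above the desk. The crossbar starts within 8 mm of it. Two cross ridges, 6 mm thick, 12 mm above the arm's top, at x = -115 and -72 mm (stand frame), bound it; nothing is higher. To free the dish: lift it 15 to 60 mm, then draw it along the stand's -x.
- car: Toy car, 150 x 68 x 42 mm, loose on the desk; leave alone. Origin on the desk under its centre.
- puck: Round grey speaker puck, 88 mm diameter, 50 mm high, loose on the desk; leave alone. Origin on the desk under its centre.
- case: White earbud case, 45 x 60 x 24 mm, loose on the desk; leave alone. Origin on the desk under its centre.
Not all that is in view belongs to the job. Of the things that look like the part that bears ball_center, the smaller one is meant. What is shaped like the dish but purple is not meant.

How it is judged:
On the way:
1. the dish is off the arm and in the fingers, the ball in its middle (horizontal distance between dish and stand_trough above 0.06 m and contact force between dish and stand below 0.1 N and contact force between the fingers and dish above 1 N and distance between ball_center and dish_well below 0.03 m), for 0.1 s.
At the end, for the whole second after the job is handed in: Held by the fingers (over 1 N), off the stand, over 110 mm (level) from the trough's middle, underside over 80 mm up; level within 0.1 rad, arch within 0.2 rad of the arm's line, ball within 15 mm of the middle, dish still (20 mm/s, 0.1 rad/s) (contact force between the fingers and dish above 1 N and contact force between dish and stand below 0.1 N and horizontal distance between dish and stand_trough above 0.11 m and height (world z) of dish above 0.08 m and angle between dish's own z axis and vertical below 0.1 rad and angle between the x axis of dish and the y axis of stand, either way round below 0.2 rad and distance between ball_center and dish_well below 0.015 m and linear speed of dish below 0.02 m/s and angular speed of dish below 0.1 rad/s); the arm keeps its last pose, push and grip.
It fails at once if the ball rolls more than 30 mm from the middle of the dish (distance between ball_center and dish_well above 0.03 m).
It fails at once if the dish is tilted by more than 0.25 rad (angle between dish's own z axis and vertical above 0.25 rad).
It fails at once if the dish is lowered to the desk (underside below 55 mm) (height (world z) of dish below 0.055 m).
It fails at once if the car, the puck or the case is moved more than 20 mm (distance of any of car, puck, case from where it was at the start of the episode above 0.02 m).
It also fails if it takes over 48 s, if anything falls off the work surface, if the arm or the gripper's body presses on something with over 40 N, if the wrist force passes 120 N, or if a joint passes its speed limit or range.

## Working session

There is one attempt and no reset: what is moved stays moved. The work goes in short steps, Python scripts to look and compute and a tool call to move; the robot and the scene stay as the last step left them, time stands still between calls to the robot, and variables do not carry over. Pictures are saved under pics/ and viewed, at most 10 in all, crops included, and the job is handed in when it is done.

Besides the shell and the picture viewer there is one more tool, called as name(argument=value, ...), one argument or row to a line, values as JSON. play_rows: Moves the arm, as the interface text tells. Its arguments: {"type":"object","properties":{"rows":{"type":"array"},"jaw":{"type":"number"},"newtons":{"type":"number"}},"required":["rows"]}

```bash
mkdir -p pics; python3 - <<'E'
from plant import env,cams
import cv2,pickle,numpy as np
for n in ["side","top"]:
    c=cams.capture(n); cv2.imwrite(f"pics/{n}0.png",c["color"][:,:,::-1]); pickle.dump(c,open(f"{n}0.pkl","wb"))
    print(n,(-np.array(c["R"]).T@c["t"]).round(3),np.array(c["intrinsics"])[0,0])
s=env.read_state();print(s["t"],s["position"],s["tool_rot"],s["gripper_width"])
E
```

```text
side [0.25  0.653 0.853] 467.91372563559503
top [ 0.321 -0.008  1.614] 557.2941608441811
0.1 [ 0.27098925 -0.56273898  0.23064096] [-5.98136201e-04  9.74930421e-01  2.22509087e-01 -1.47133763e-04] 0.08545296708423376
```

View pics/side0.png

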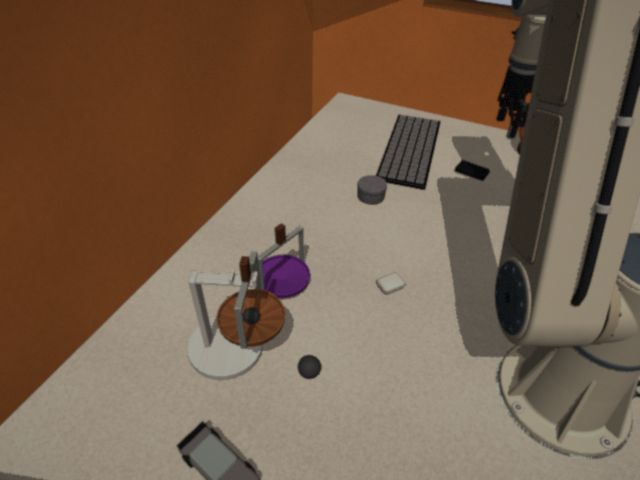

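View pics/top0.png

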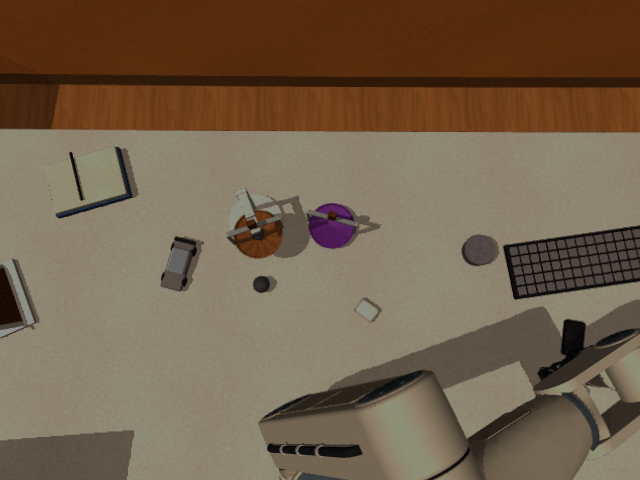

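Side view: wooden dish hanging on the stand at (251,315), grip post at (245,268). The purple lookalike is at (285,275), post (280,234). There are two dark balls, one in the wooden dish at (251,315) and a bigger one on the desk at (310,366). The wooden dish with the smaller ball fits the description; I'll confirm it in a crop.

```bash
python3 - <<'E'
import cv2,numpy as np
a=cv2.imread("pics/side0.png")[215:385,170:330]; b=cv2.imread("pics/top0.png")[175:300,215:365]
a=cv2.resize(a,(480,510),interpolation=3); b=cv2.resize(b,(0,0),fx=2.0,fy=2.0,interpolation=3)
o=np.zeros((510,800,3),np.uint8);o[:,:480]=a;o[:250,480:780]=b
o[255:505,480:780]=cv2.resize(cv2.imread("pics/top0.png")[188:250,220:295],(300,250),interpolation=3)
cv2.imwrite("pics/crop0.png",o)
E
```

```text
(no output)
```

View pics/crop0.png

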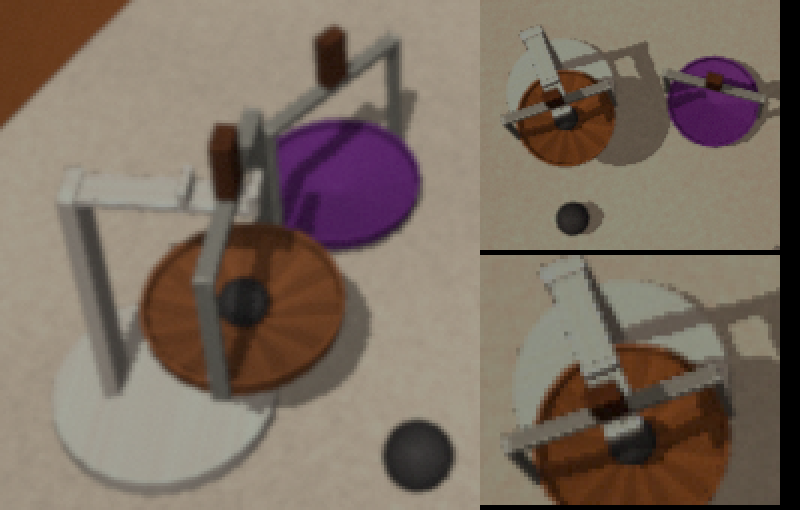

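The crop confirms it: wooden dish with the small ball (crop 245,301), brown post (crop 226,162), hanging on the stand's arm. The purple dish stands separately behind it, and the desk ball is the larger one. Next, triangulation.

```bash
cat > h.py <<'E'
import numpy as np,cv2
def ray(c,p):
    K,D,R,t=[np.array(c[k],float) for k in("intrinsics","distortion","R","t")]
    u=cv2.undistortPoints(np.array([[p]],float),K,D)[0,0]
    return -R.T@t, R.T@np.array([u[0],u[1],1])
def atz(c,p,z):
    o,d=ray(c,p); return o+d*(z-o[2])/d[2]
def tri(a,p,b,q):
    o,d=ray(a,p);e,f=ray(b,q)
    s=np.linalg.lstsq(np.c_[d,-f],e-o,rcond=None)[0]
    x,y=o+d*s[0],e+f*s[1]; return (x+y)/2,np.linalg.norm(x-y)
def proj(c,X):
    return cv2.projectPoints(np.array(X,float).reshape(-1,3),cv2.Rodrigues(np.array(c["R"]))[0],np.array(c["t"]),np.array(c["intrinsics"]),np.array(c["distortion"]))[0][:,0]
E
python3 - <<'E'
import pickle;from h import *
S=pickle.load(open("side0.pkl","rb"));T=pickle.load(open("top0.pkl","rb"))
print("post",tri(S,(245.3,269),T,(252.2,224.2)),atz(S,(245.3,269),.251),atz(T,(252.2,224.2),.251))
print("ball",tri(S,(251.7,315.3),T,(258,233.9)),atz(S,(251.7,315.3),.119))
a,b=atz(T,(228,233.9),.228),atz(T,(280,217.3),.228);print("bar",a,b,np.degrees(np.arctan2(*(b-a)[:2][::-1])),np.linalg.norm(a-b),(a+b)/2)
a,b=atz(T,(240.75,190.5),.222),atz(T,(249,215),.232);print("arm",a,b,np.degrees(np.arctan2(*(b-a)[:2][::-1])))
for n,p in dict(car=(179,264),puck=(480,250),case=(367,310),ballbig=(261,284),purple=(332,217)).items(): print(n,atz(T,p,.02 if n!="purple" else .17))
print(tri(S,(280,234),T,(332,217)))
E
```

```text
post (array([0.60431878, 0.18030381, 0.25063558]), np.float64(0.0011807964243465167)) [0.60471647 0.18069935 0.251     ] [0.60368422 0.18001501 0.251     ]
ball (array([0.60327872, 0.18114654, 0.12124095]), np.float64(0.00086811611167609)) [0.60391811 0.17961022 0.119     ]
bar [0.58313198 0.24350324 0.228     ] [0.62671227 0.11307643 0.228     ] -71.52367148814103 0.13751506692998022 [0.60492213 0.17828984 0.228     ]
arm [0.6982106  0.21602761 0.222     ] [0.63142136 0.19143029 0.232     ] -159.78212593112997
car [0.53381128 0.41828076 0.02      ]
puck [ 0.57833119 -0.44974     0.02      ]
case [ 0.40445282 -0.12106594  0.02      ]
ballbig [0.47708613 0.18152258 0.02      ]
purple [ 0.64097442 -0.01971001  0.17      ]
(array([ 0.64560431, -0.01909816,  0.15832895]), np.float64(0.004238415507189602))
```

play_rows(
  rows=[
    [[0.014, 0.03, 0.02, 4], [0.028, 0.06, 0.04, 8], [0.042, 0.09, 0.06, 12], [0.056, 0.12, 0.08, 16], [0.07, 0.15, 0.1, 20]],
  ],
  jaw=-0.3,
)

```text
t: 0.52
position: [0.3413, -0.4115, 0.3318]
tool_rot: [-0.0, 0.921, 0.39, -0.0]
force: [0.7, -0.3, 0.7]
gripper_width: 0.0555
grip_force: 0.0
```

play_rows(
  rows=[
    [[0.016, 0.035, 0, 4], [0.032, 0.07, 0, 8], [0.048, 0.105, 0, 12], [0.064, 0.14, 0, 16], [0.08, 0.175, 0, 20]],
  ],
)

```text
t: 0.93
position: [0.4213, -0.2363, 0.3312]
tool_rot: [-0.0, 0.839, 0.544, 0.0]
force: [0.9, -1.3, 0.1]
gripper_width: 0.0555
grip_force: 0.0
```

play_rows(
  rows=[
    [[0.016, 0.035, 0, 4], [0.032, 0.07, 0, 8], [0.048, 0.105, 0, 12], [0.064, 0.14, 0, 16], [0.08, 0.175, 0, 20]],
  ],
)

```text
t: 1.35
position: [0.5014, -0.0612, 0.3312]
tool_rot: [-0.0, 0.732, 0.681, -0.0]
force: [-0.1, -1.0, -0.7]
gripper_width: 0.0551
grip_force: 0.0
```

play_rows(
  rows=[
    [[0.016, 0.035, 0, 4], [0.032, 0.07, 0, 8], [0.048, 0.105, 0, 12], [0.064, 0.14, 0, 16], [0.08, 0.175, 0, 20]],
  ],
)

```text
t: 1.77
position: [0.5814, 0.1139, 0.331]
tool_rot: [-0.0, 0.602, 0.798, -0.0]
force: [1.0, -0.5, -0.2]
gripper_width: 0.0556
grip_force: 0.0
```

play_rows(
  rows=[
    [[0.008, 0.023, 0, 1], [0.016, 0.046, 0, 2], [0.023, 0.068, 0, 2.8], [0.023, 0.068, 0, 2.8], [0.023, 0.068, 0, 2.8]],
  ],
)

```text
t: 2.18
position: [0.604, 0.1807, 0.3305]
tool_rot: [-0.0, 0.583, 0.812, -0.001]
force: [0.2, -1.0, -0.4]
gripper_width: 0.0556
grip_force: 0.0
```

```bash
python3 - <<'E'
from plant import env,cams
import cv2,pickle
c=cams.capture("wrist"); cv2.imwrite("pics/w1.png",c["color"][:,:,::-1]); pickle.dump(c,open("w1.pkl","wb"))
s=env.read_state();print(s["t"],s["position"],s["tool_rot"],s["gripper_width"],s["joint_pos"])
from h import *
print(proj(c,[[.604,.180,.274],[.604,.18,.228]]))
E
```

```text
2.2333 [0.60378529 0.17980248 0.33065374] [-2.67723771e-04  5.83905234e-01  8.11821524e-01 -6.47117994e-04] 0.055676092992590104 [ 2.87250530e-01  2.87345578e-01  1.50450143e+00 -3.79664369e-04
  1.35109638e+00 -3.64007044e-02]
[[320.65487087 270.36618564]
 [320.98909082 244.50880661]]
```

View pics/w1.png

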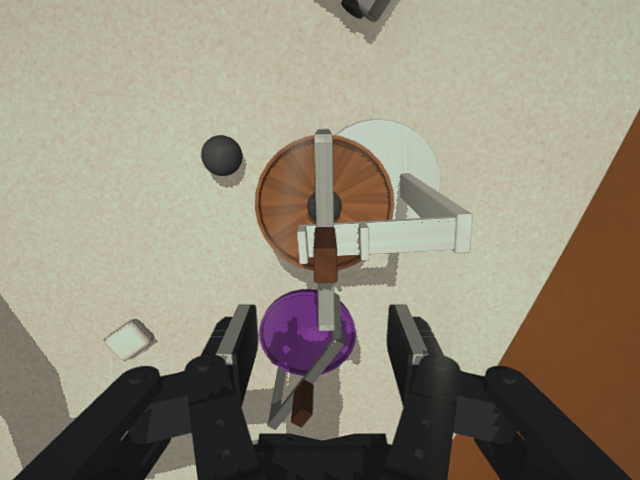

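The wrist view shows the brown post's top at about (326,269), against (321,270) predicted, so it is 3 mm further along the stand's +x. The crossbar runs along the picture's vertical, so the yaw is right. Next I descend and close.

play_rows(
  rows=[
    [[0.001, 0, -0.02, 0], [0.002, 0.001, -0.045, 0], [0.003, 0.001, -0.07, 0], [0.003, 0.001, -0.085, 0], [0.003, 0.001, -0.092, 0]],
  ],
)

```text
t: 2.65
position: [0.6056, 0.1791, 0.2367]
tool_rot: [-0.001, 0.585, 0.811, -0.002]
force: [-0.5, -0.2, -0.0]
gripper_width: 0.0555
grip_force: 0.0
```

```bash
python3 - <<'E'
from plant import env,cams
import cv2,pickle
c=cams.capture("wrist");d=cams.capture("side")
import numpy as np
b=cv2.resize(d["color"][200:380,170:330],(480,540))
o=np.zeros((540,800,3),np.uint8);o[:,320:]=b;o[:240,:320]=cv2.resize(c["color"],(320,240));cv2.imwrite("pics/w2.png",o[:,:,::-1])
s=env.read_state();print(s["t"],s["position"],s["force"],s["gripper_width"])
E
```

```text
2.75 [0.60637818 0.17972146 0.23826924] [0.2982094  0.15104577 0.1847592 ] 0.05566033371811282
```

View pics/w2.png

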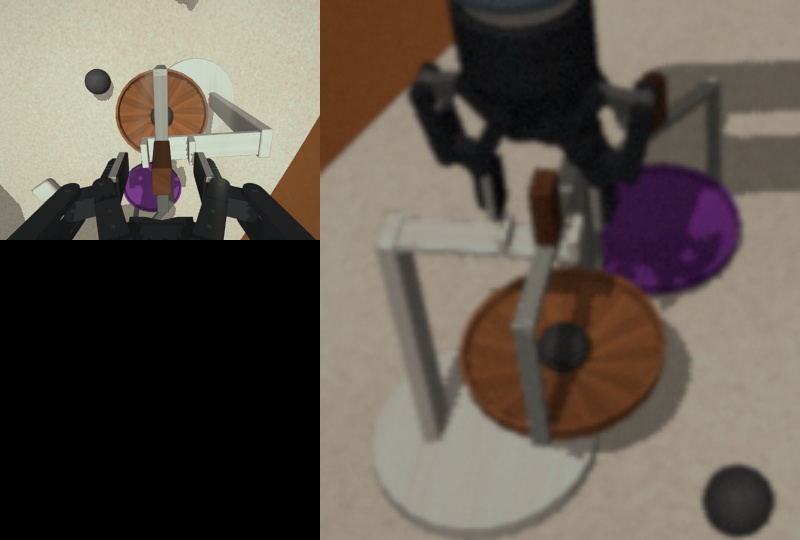

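The post sits midway between the fingers (wrist 162, between 122 and 203) and the ball is centred. Closing.

play_rows(
  rows=[
    [[0, 0, 0, 0], [0, 0, 0, 0], [0, 0, 0, 0], [0, 0, 0, 0], [0, 0, 0, 0]],
  ],
  jaw=0.3,
  newtons=40,
)

```text
t: 3.17
position: [0.6074, 0.181, 0.24]
tool_rot: [0.0, 0.584, 0.812, 0.0]
force: [0.0, -0.6, 0.0]
gripper_width: 0.0298
grip_force: 0.0
```

play_rows(
  rows=[
    [[0, 0, 0, 0], [0, 0, 0, 0], [0, 0, 0, 0], [0, 0, 0, 0], [0, 0, 0, 0]],
  ],
  jaw=1,
  newtons=50,
)

```text
t: 3.58
position: [0.6071, 0.181, 0.2397]
tool_rot: [0.0, 0.584, 0.812, 0.0]
force: [-1.8, -1.1, 5.5]
gripper_width: 0.0136
grip_force: 49.5
```

play_rows(
  rows=[
    [[0, 0, 0, 0], [0, 0, 0, 0], [0, 0, 0, 0], [0, 0, 0, 0], [0, 0, 0, 0]],
  ],
)

```text
t: 4.0
position: [0.6071, 0.1809, 0.2397]
tool_rot: [-0.0, 0.584, 0.812, 0.0]
force: [-3.1, -0.5, 5.9]
gripper_width: 0.0134
grip_force: 49.5
```

play_rows(
  rows=[
    [[0, 0, 0.001, 0], [0, 0, 0.004, 0], [0, 0, 0.008, 0], [0, 0, 0.013, 0], [0, 0, 0.018, 0]],
  ],
)

```text
t: 4.42
position: [0.6071, 0.1809, 0.2575]
tool_rot: [-0.0, 0.584, 0.812, -0.0]
force: [-0.1, 0.4, -3.7]
gripper_width: 0.0134
grip_force: 48.7
```

play_rows(
  rows=[
    [[0, 0, 0.005, 0], [0, 0, 0.01, 0], [0, 0, 0.014, 0], [0, 0, 0.017, 0], [0, 0, 0.018, 0]],
  ],
)

```text
t: 4.83
position: [0.6074, 0.181, 0.276]
tool_rot: [0.0, 0.584, 0.812, 0.0]
force: [0.3, -0.2, -3.9]
gripper_width: 0.0136
grip_force: 48.7
```

```bash
python3 - <<'E'
from plant import env,cams
import cv2,pickle,numpy as np
c=cams.capture("wrist");d=cams.capture("side")
b=cv2.resize(d["color"][180:380,150:330],(480,533))
o=np.zeros((533,800,3),np.uint8);o[:,320:]=b;o[:240,:320]=cv2.resize(c["color"],(320,240));cv2.imwrite("pics/w3.png",o[:,:,::-1])
s=env.read_state();print(s["t"],s["position"],s["force"],s["ft_torque"],s["gripper_width"],s["grip_force"])
E
```

```text
4.9333 [0.60725256 0.18090852 0.27552788] [-0.58762419 -0.30246491 -3.71758104] [-0.01480804  0.01645711  0.01712996] 0.013080961688352457 48.703486919403076
```

View pics/w3.png

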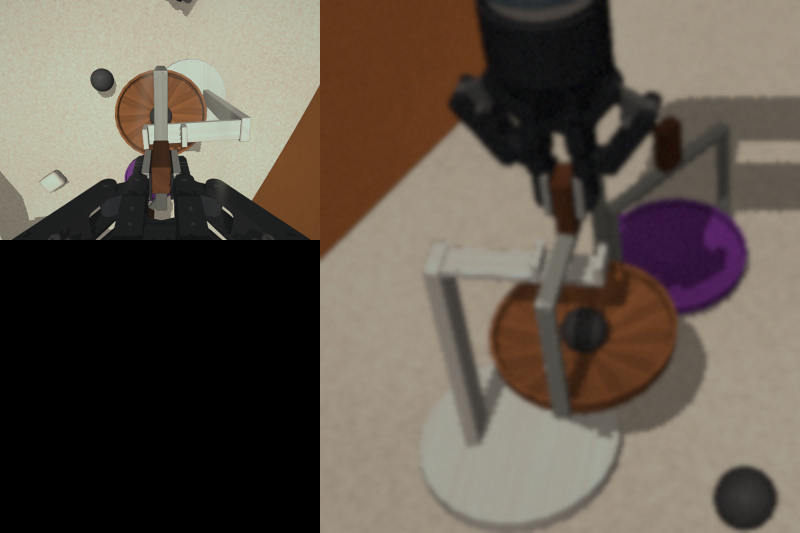

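Lifted 36 mm off the arm with the ball centred, and the force matches the weight. Next I draw it out along the stand's -x.

play_rows(
  rows=[
    [[-0.001, 0, 0, 0], [-0.004, -0.001, 0, 0], [-0.0095, -0.003, 0, 0], [-0.018, -0.006, 0, 0], [-0.0284, -0.0095, 0, 0]],
  ],
)

```text
t: 5.35
position: [0.5779, 0.1711, 0.275]
tool_rot: [-0.0, 0.584, 0.812, -0.0]
force: [0.4, -0.8, -3.1]
gripper_width: 0.0132
grip_force: 48.7
```

play_rows(
  rows=[
    [[-0.0114, -0.0038, 0, 0], [-0.0228, -0.0076, 0, 0], [-0.0341, -0.0114, 0, 0], [-0.0455, -0.0152, 0, 0], [-0.0569, -0.019, 0, 0]],
  ],
)

```text
t: 5.77
position: [0.5205, 0.1519, 0.2754]
tool_rot: [0.0, 0.584, 0.812, 0.0]
force: [-0.7, 0.1, -4.5]
gripper_width: 0.0132
grip_force: 48.7
```

play_rows(
  rows=[
    [[-0.0114, -0.0038, 0, 0], [-0.0228, -0.0076, 0, 0], [-0.0341, -0.0114, 0, 0], [-0.0455, -0.0152, 0, 0], [-0.0569, -0.019, 0, 0]],
  ],
)

```text
t: 6.18
position: [0.4639, 0.133, 0.2753]
tool_rot: [0.0, 0.584, 0.812, 0.0]
force: [0.1, 0.0, -4.0]
gripper_width: 0.0137
grip_force: 48.7
```

play_rows(
  rows=[
    [[-0.0104, -0.0035, 0, 0], [-0.019, -0.0063, 0, 0], [-0.0246, -0.0082, 0, 0], [-0.0275, -0.0092, 0, 0], [-0.0284, -0.0095, 0, 0]],
  ],
)

```text
t: 6.6
position: [0.4363, 0.1238, 0.2754]
tool_rot: [0.0, 0.584, 0.812, 0.0]
force: [-0.4, -0.2, -3.7]
gripper_width: 0.0137
grip_force: 48.8
```

```bash
python3 - <<'E'
from plant import env,cams
import cv2,numpy as np
d=cams.capture("side");c=cams.capture("top")
o=np.zeros((480,800,3),np.uint8);o[:,:440]=d["color"][:,150:590];o[:360,440:]=cv2.resize(c["color"][180:300,200:320],(360,360));cv2.imwrite("pics/w4.png",o[:,:,::-1])
s=env.read_state();print(s["t"],s["position"],s["force"],s["joint_pos"])
E
```

```text
6.7 [0.43687796 0.12398181 0.27541236] [ 0.74756861  0.59054249 -4.50305399] [ 2.73212122e-01  3.50097958e-02  1.92948109e+00  7.18391210e-06
  1.17652423e+00 -4.99163108e-02]
```

View pics/w4.png

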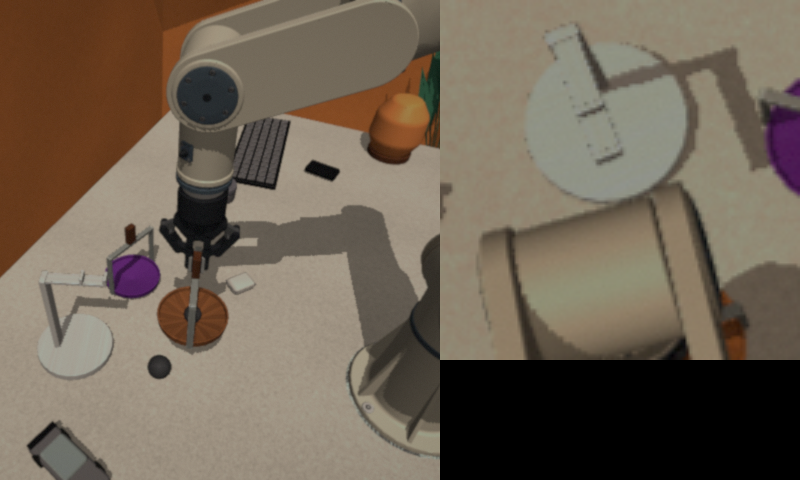

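The dish is clear, level and centred (ball at 192,315 in the picture). Now the quarter turn.

play_rows(
  rows=[
    [[0, 0, 0, 0.5], [0, 0, 0, 2], [0, 0, 0, 4.5], [0, 0, 0, 8], [0, 0, 0, 12]],
  ],
)

```text
t: 7.12
position: [0.437, 0.1241, 0.2752]
tool_rot: [0.0, 0.495, 0.869, -0.0]
force: [-0.2, 0.9, -3.6]
gripper_width: 0.0136
grip_force: 48.7
```

play_rows(
  rows=[
    [[0, 0, 0, 4.4], [0, 0, 0, 8.8], [0, 0, 0, 13.2], [0, 0, 0, 17.6], [0, 0, 0, 22]],
  ],
)

```text
t: 7.53
position: [0.437, 0.1241, 0.2752]
tool_rot: [-0.0, 0.319, 0.948, -0.0]
force: [0.2, 1.1, -4.1]
gripper_width: 0.0136
grip_force: 48.7
```

play_rows(
  rows=[
    [[0, 0, 0, 4.4], [0, 0, 0, 8.8], [0, 0, 0, 13.2], [0, 0, 0, 17.6], [0, 0, 0, 22]],
  ],
)

```text
t: 7.95
position: [0.437, 0.1241, 0.2752]
tool_rot: [-0.0, 0.133, 0.991, 0.0]
force: [0.1, 0.1, -4.6]
gripper_width: 0.0129
grip_force: 48.8
```

play_rows(
  rows=[
    [[0, 0, 0, 4.4], [0, 0, 0, 8.8], [0, 0, 0, 13.2], [0, 0, 0, 17.6], [0, 0, 0, 22]],
  ],
)

```text
t: 8.37
position: [0.437, 0.1241, 0.2752]
tool_rot: [-0.0, -0.059, 0.998, 0.0]
force: [0.1, -0.1, -4.0]
gripper_width: 0.0134
grip_force: 48.8
```

play_rows(
  rows=[
    [[0, 0, 0, 4], [0, 0, 0, 7.5], [0, 0, 0, 10], [0, 0, 0, 11.5], [0, 0, 0, 12]],
  ],
)

```text
t: 8.78
position: [0.437, 0.124, 0.2752]
tool_rot: [-0.0, -0.162, 0.987, 0.0]
force: [0.4, -0.6, -4.8]
gripper_width: 0.0134
grip_force: 48.8
```

play_rows(
  rows=[
    [[0, 0, 0, 0], [0, 0, 0, 0], [0, 0, 0, 0], [0, 0, 0, 0], [0, 0, 0, 0]],
  ],
)

```text
t: 9.2
position: [0.4366, 0.1239, 0.2753]
tool_rot: [-0.0, -0.161, 0.987, -0.0]
force: [-0.3, 0.2, -3.9]
gripper_width: 0.0135
grip_force: 48.7
```

play_rows(
  rows=[
    [[0, 0, 0, 0], [0, 0, 0, 0], [0, 0, 0, 0], [0, 0, 0, 0], [0, 0, 0, 0]],
  ],
)

```text
t: 9.62
position: [0.4366, 0.1239, 0.2753]
tool_rot: [0.0, -0.161, 0.987, -0.0]
force: [0.0, -0.0, -3.6]
gripper_width: 0.0132
grip_force: 48.8
```

```bash
python3 - <<'E'
from plant import env,cams
import cv2,numpy as np
from h import *
d=cams.capture("side");c=cams.capture("wrist");t=cams.capture("top")
o=np.zeros((480,800,3),np.uint8);o[:,:480]=cv2.resize(d["color"][200:400,220:420],(480,480));o[:240,480:]=cv2.resize(c["color"],(320,240));cv2.imwrite("pics/w5.png",o[:,:,::-1])
s=env.read_state();print(s["t"],s["position"],s["tool_rot"],s["force"],np.abs(s["qd"]).max(),s["grip_force"])
v=atz(t,(240.7,191.7),.22)-atz(t,(256.7,232.7),.22);print("stand x deg",np.degrees(np.arctan2(v[1],v[0])))
E
```

```text
9.7667 [0.43656979 0.12389163 0.2752954 ] [ 1.15804076e-05 -1.60860002e-01  9.86977234e-01 -1.19386897e-06] [-0.30601805 -0.5290468  -3.96422985] 0.0026343574743419485 48.74488592147827
stand x deg 22.342298536303677
```

View pics/w5.png

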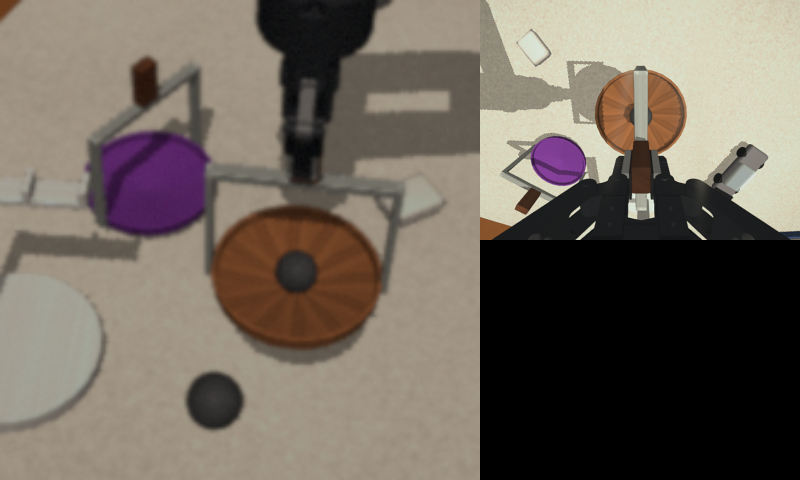

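The dish is level, the ball is in the middle (295,271), and the arch runs within about 4° of the arm's line. It is still, so I'm handing in.

```bash
python3 -c "
from plant import env
print(env.sign_off())"
```

```text
the job is handed in; nothing more can be done
None
```

I lifted the dish off the arm, drew it about 180 mm clear, turned it a quarter turn and handed it in held still and level in the air, ball centred and arch within about 4° of the arm's line; sign-off returned no verdict.

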